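Set the hold-down screw of a sample fixture

ROBOT

A 6-joint arm with a two-finger parallel gripper is mounted at the origin on a cart in front of the work surface, level with it; the furniture and walls round the work are solid. World frame = base frame: x ahead of the robot, y to its left, z up, the work surface at z = 0. Lengths are in mm, angles in degrees, forces in N, time in s.
With the tool pointing down it reaches from about 325 to 900 mm from the base axis. Payload 3.5 kg.
Tool frame: the origin (TCP) lies at the very end of the fingers, on their centre line; the grasp point (between the pads) lies 19 mm behind it; z points along the fingers, y is the line along which they close (so a half turn about z gives the same grasp; the last joint's range is limited). The gripper opens to 85 mm and grips with 20 to 120 N. Pads are 22 mm wide; open, the fingers measure 114 mm over their backs; the gripper's body (76 mm by 85 mm) begins 54 mm behind the grasp point. The pads swing forward as they close: fully open they stand 13 mm farther back than shut.
Start: joints at [67.185, 15.837, -1.513, 72.651, 0, 84.076], TCP at [181.599, 598.033, 205.913] pointing down, gripper open.
Joint ranges: [-178.77, 178.77], [-48.84, 107.48], [-61.69, 71.31], [-111.58, 123.2], [-90, 87.43], [-180, 180]. Speed limits (degrees/s): [147.25, 147.25, 180, 180, 180, 180].

INTERFACE

Orientations are given as a 3x3 rotation matrix whose columns are the frame's x, y, z axes.
In Python, from workcell import env, read_camera, camera_info, cut_out, pinpoint gives the robot as it stands. The module is installed in compiled form; this text tells all that it offers.
- The arm moves only by the tool servo_tool, never from a script. Its argument "increments" is a list of rows, each an object with "dp": the shift along the tool's x, y, z in m, a list of three; "rotation": the turn, a rotation vector about the tool's x, y, z in rad, a list of three. A call has 1 to 20 rows; each row shifts and turns the commanded pose from where the row before left it, along the tool's axes as they then stand; what a row does not reach is not made up. A row lasts 1/12 s, in which the tool goes at most 41.7 mm and 7.16 degrees, less where a joint would pass 70% of its speed; a pose out of reach is approached as far as the arm can. A call is refused whole if a number of a shift passes 0.0417 or a number of a turn 0.125, either way. A call with a gripper value outside its range is refused whole. "claw" is the opening, from 0 (shut) to 1 (fully open), set as the call begins (left out, the last holds). The fingers move at their own pace and stop on an object; "force" is the grip in N (left out, the last holds). Time passes only in rows, so rows that do not move let the fingers close. It gives the time, the measured TCP pose, the force, the opening and the grip force at its end, in the units of the state.
- env.observe(): the state, without advancing time (a new reading comes with each control period).
- read_camera(name): name is "side" or "top"; returns (picture, depth): 384x512x3 uint8, blue, green, red; 384x512 float32, mm along the optical axis (not along the pixel's ray), 0 where there is no reading.
- camera_info(name): a dict with "camera_matrix" (3x3 intrinsics, pixels), "R" (3x3) and "t" (3): a world point X has camera coordinates R X + t. Camera axes: x right, y down, z forward; pixel columns grow to the right and rows downward; lengths in mm; the calibration is good to about 2 mm. A picture is of the moment at which its call begins. camera_info takes no time and is no camera call.
- env.close_job(): hands the job in; it is judged then, once.
Trained networks look in the newest picture that a camera, given by its name, has taken for a name from the list of things; names that differ only in an ending like _2 or _b are one class to them, and where a whole thing is asked for, a point or a joint stands for the part that bears it (a point fixed in the world has none). Each returns a list of dicts, best first, with "p" (0 to 1); they miss things now and then, are a little off and sometimes report something else, mostly with a low value. They report only what shows in the picture. A call takes as long as a camera call. They do not tell look-alikes from the thing itself.
- cut_out(query, camera): "pixels" (384x512 bool, what is visible of it).
- pinpoint(query, camera): "at" ([x, y, z] in mm, in world coordinates, good to about 4 mm: a listed point, or the origin of a listed thing).
The state is a dict: "time": time; "qpos": joint angles; "qd": joint speeds; "joint_efforts": joint torques, N m; "ee_pos": TCP position; "tcp_rot": TCP orientation; "force": force on the tool from outside, world axes, zero at the start; "moment": the same for the moment, N m; "width": finger opening in mm; "finger_force": force on a finger pad.
Only numpy, scipy, OpenCV 4.12 (cv2) and the standard library are available. Lean on these libraries where they do the work, as an engineer would, in place of code of your own. Each camera call takes 0.05 s, during which the arm holds its last target. There are 200 camera calls.

TASK

On the small hold-down fixture, push the sliding sample carriage fully home against its rear stop. Then turn the thumbscrew clockwise until its shoe bottoms firmly on the carriage, without overtightening it, and back it off a quarter turn, so that the carriage stays home with running clearance under the shoe. Let go of the screw, and leave the loose things around the fixture where they are.

Things in the scene. Friction and masses are not known exactly. Their poses are not given: they have to be found in the camera images.
- fixture: fixed hold-down fixture: base 116x84x10 mm, two rails (tops 35 mm above the bench) with a 40 mm channel between them along x, rear stop at the +x end, bridge over the channel (34 mm along x, 86 along y, top 58 mm above the bench) carrying the thumbscrew. Origin: on the bench under the channel's middle; x to the rear stop, z up. The screw's axis: x = +22 mm, y = 0.
- carriage: loose steel carriage in the channel, 90 mm (x) x 36 (y) x 14 thick, 0.4 kg, 2 mm play at each side. Origin: centre of its underside, axes as the fixture's. Starts 15 to 30 mm out to the front (-x); home, touching the stop, when its origin is level with the fixture's along x (within 1 mm). Lies about 16 mm above the bench, differing by up to 1 mm each way.
- tab (a point): centre of the upright push tab at the carriage's front (-x) end, 41 mm in front of the carriage's origin: 8 mm thick (x), 32 mm wide (y), 28 mm high (z), its top about 58 mm above the bench. Axes as the carriage's. Sliding the carriage takes up to 5 N.
- shoe: steel clamping shoe, 18 mm across, with its spindle, under the bridge. It does not rotate; a clockwise turn of the thumbscrew moves it straight down 10 mm (2.5 mm a quarter turn). Origin: on the screw's axis, some way up the spindle; how far below it the pressing face lies is not given: bottoming must be felt. At the start the screw has 0.5 to 3.3 rad to go.
- wing (a point): centre of the thumbscrew's upright flat bar, 40 mm long (x), 10 thick (y), 26 high (z: 64 to 90 mm above the bench), on a 9 mm neck. Clockwise from above tightens; it does not rise or sink, and stays where left. Friction 0.08 N m (at rest it may act either way). Bottomed, torque climbs within about 10 degrees: 0.1 to 0.2 N m above free running is firmly bottomed, 0.4 overtightened.
- loupe: bystander: black loupe, 37 mm across, 34 mm high, standing left (+y) of the fixture; origin at the centre of its underside
- vial: bystander: white pin vial lying on the bench right (-y) of the fixture, 64 x 17 x 17 mm; origin at the centre of its underside
- bracket_near: bystander: small bent sheet bracket, 16 x 26 x 16 mm, behind the fixture on the right; origin at the centre of its underside
There are look-alikes about, which are no part of the job. What is meant by the carriage is not yellow, and is the larger of those in its own colour.

How it is judged (in metres and radians):
On the way, in this order (a step that is already met when the one before it is completed fails the run):
1. the carriage is fully home against the rear stop (x of carriage in the frame of fixture above -0.003 m), for 0.2 s.
2. the shoe is bottomed firmly on the carriage (at least 40 N) (contact force between shoe and carriage above 40 N and x of carriage in the frame of fixture above -0.003 m), for 0.1 s.
At the end, for the whole second after the job is handed in: The carriage is within 3 mm of home, the screw is backed off a quarter turn (within about 29 degrees) from where it bottomed, that is, the shoe's face clears the carriage by 1.5 to 3.1 mm, and all is at rest (x of carriage in the frame of fixture above -0.003 m and contact force between shoe and carriage below 0.5 N and z of shoe in the frame of carriage between 0.0295 and 0.0311 m and linear speed of shoe below 0.002 m/s and linear speed of carriage below 0.01 m/s); the robot touches nothing.
It fails at once if the screw is overtightened: the shoe presses the carriage with more than 250 N (contact force between shoe and carriage above 250 N).
It fails at once if a loose thing beside the fixture is moved by more than 30 mm (distance of any of loupe, vial, bracket_near from where it was at the start of the episode above 0.03 m).
It also fails if it takes over 72 s, if anything falls off the work surface, if the arm or the gripper's body presses on something with over 40 N, if the wrist force passes 120 N, or if a joint passes its speed limit or range.

## Working session

There is one attempt and no reset: what is moved stays moved. The work goes in short steps, Python scripts to look and compute and a tool call to move; the robot and the scene stay as the last step left them, time stands still between calls to the robot, and variables do not carry over. Pictures are saved under pics/ and viewed, at most 10 in all, crops included, and the job is handed in when it is done.

Besides the shell and the picture viewer there is one more tool, called after ">>>" by a JSON object that holds its "name" and its "arguments". servo_tool: Moves the arm, as the interface text tells. Its arguments: {"type":"object","properties":{"increments":{"type":"array","items":{"type":"object","properties":{"dp":{"type":"array","items":{"type":"number"}},"rotation":{"type":"array","items":{"type":"number"}}}}},"claw":{"type":"number"},"force":{"type":"number"}},"required":["increments"]}

```bash
mkdir -p pics; python3 - <<'E'
from workcell import env, read_camera, camera_info, cut_out, pinpoint
import cv2, numpy as np
ims=[]
for c in("top","side"):
    p,d=read_camera(c); cv2.imwrite(f"pics/{c}0.png",p)
    np.save(f"{c}_d.npy",d)
    for q in("fixture","carriage","tab","wing","loupe","vial","bracket_near"):
        print(c,q,[(round(r["p"],2),np.round(r["at"]).tolist()) for r in pinpoint(q,c)])
s=env.observe(); print(s["time"],s["ee_pos"],np.round(s["tcp_rot"],3),s["width"],s["force"])
E
```

```text
top fixture [(0.91, [551.0, -1.0, -4.0])]
top carriage [(0.94, [539.0, 0.0, 16.0]), (0.68, [459.0, 169.0, -3.0]), (0.6, [382.0, 63.0, 2.0])]
top tab [(0.8, [500.0, 169.0, 30.0]), (0.79, [379.0, 39.0, 20.0]), (0.67, [492.0, -9.0, 46.0])]
top wing [(0.58, [578.0, 4.0, 73.0])]
top loupe [(0.57, [544.0, 87.0, -1.0])]
top vial [(0.56, [555.0, -108.0, 1.0])]
top bracket_near [(0.58, [643.0, -28.0, -3.0])]
side fixture [(0.94, [556.0, 2.0, 0.0])]
side carriage [(0.86, [459.0, 169.0, 0.0]), (0.76, [541.0, -1.0, 16.0])]
side tab [(0.91, [499.0, -4.0, 38.0]), (0.87, [381.0, 36.0, 17.0]), (0.63, [505.0, 171.0, 27.0])]
side wing [(0.69, [576.0, 2.0, 76.0])]
side loupe [(0.72, [548.0, 92.0, 1.0]), (0.55, [555.0, -109.0, -3.0])]
side vial [(0.59, [554.0, -107.0, -3.0])]
side bracket_near [(0.66, [648.0, -32.0, 0.0])]
0.8 [181.56490635 598.05358294 205.94939381] [[-0.957  0.291 -0.   ]
 [ 0.291  0.957  0.   ]
 [ 0.     0.    -1.   ]] 85.30291277632126 [-0.31466205  0.23102171 -0.4886877 ]
```

View pics/top0.png

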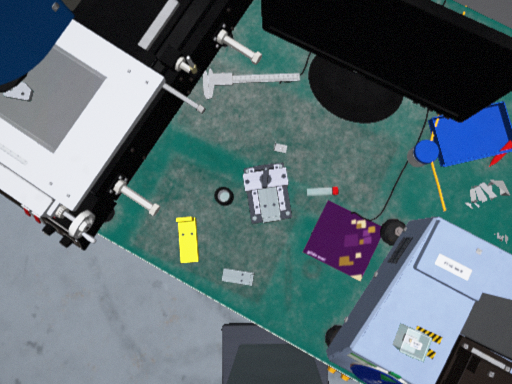

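View pics/side0.png

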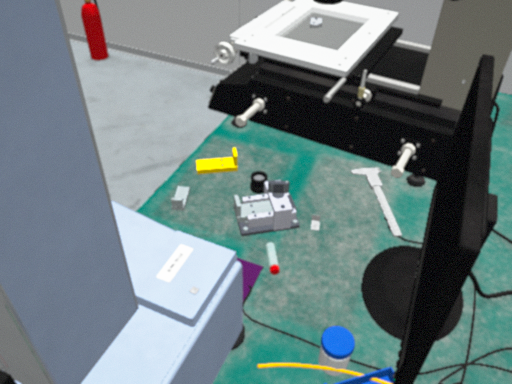

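```bash
cat > h.py <<'E'
from workcell import env, read_camera, camera_info, cut_out, pinpoint
import cv2, numpy as np
def cloud(c,d):
    i=camera_info(c);K=np.array(i["camera_matrix"]);R=np.array(i["R"]);t=np.array(i["t"])
    v,u=np.indices(d.shape); P=np.stack([(u-K[0,2])/K[0,0]*d,(v-K[1,2])/K[1,1]*d,d],-1)
    W=(P-t.ravel())@R; W[d<=0]=np.nan; return W
def st():
    s=env.observe(); print("t",round(s["time"],2),"p",np.round(s["ee_pos"],1),"F",np.round(s["force"],1),"M",np.round(s["moment"],3),"w",round(s["width"],1),"ff",np.round(s["finger_force"],1)); return s
E
python3 - <<'E'
from h import *
ims=[]
for c in("top","side"):
    p=cv2.imread(f"pics/{c}0.png");W=cloud(c,np.load(f"{c}_d.npy"))
    b=(255,205,40,35) if c=="top" else (0,0,0,0)
    x,y=(232,158) if c=="top" else (228,165)
    ims.append(cv2.resize(p[y:y+76,x:x+76],(400,400),interpolation=cv2.INTER_CUBIC))
    m=(abs(W[...,0]-550)<90)&(abs(W[...,1])<60)
    for lo,hi in((66,100),(52,62),(30,40)):
        k=m&(W[...,2]>lo)&(W[...,2]<hi);Q=W[k]
        if len(Q)<4: continue
        r=cv2.minAreaRect(Q[:,:2].astype(np.float32)); print(c,lo,len(Q),np.round(Q.mean(0),1),r)
        if lo==66: print(np.round(Q).astype(int).tolist()[:60])
    for q in("wing","fixture"):
        r=[a for a in (cut_out(q,c))]
        for a in r[:1]:
            ps=W[a["pixels"]]; print(q,round(a["p"],2),len(ps),np.nanmean(ps,0).round(1))
            if q=="fixture":
                R=cv2.minAreaRect(np.argwhere(a["pixels"])[:,::-1].astype(np.float32));print(R)
cv2.imwrite("pics/c1.png",np.hstack(ims))
E
```

```text
top 66 124 [573.3   3.6  87.6] ((574.272705078125, 3.4603261947631836), (10.978827476501465, 38.95555114746094), 82.12781524658203)
[[594, 5, 88], [593, 3, 91], [593, 1, 88], [593, -1, 88], [592, 7, 88], [592, 5, 88], [591, 3, 90], [591, 1, 88], [591, -1, 89], [591, -3, 89], [589, 7, 89], [589, 5, 90], [589, 3, 92], [589, 1, 93], [589, -1, 90], [590, -3, 85], [588, 7, 88], [588, 5, 88], [587, 3, 91], [588, 1, 89], [587, -1, 89], [588, -3, 86], [586, 7, 88], [586, 5, 89], [585, 3, 90], [586, 1, 88], [586, -1, 86], [586, -3, 88], [584, 7, 90], [584, 5, 90], [584, 3, 90], [584, 1, 89], [584, -1, 87], [584, -3, 84], [582, 7, 91], [582, 5, 90], [582, 3, 89], [582, 1, 89], [582, -1, 87], [585, -2, 69], [580, 7, 88], [580, 5, 91], [580, 3, 88], [580, 1, 89], [580, -1, 90], [578, 7, 88], [578, 5, 90], [578, 3, 88], [578, 1, 89], [578, -1, 89], [576, 7, 90], [576, 5, 90], [576, 3, 92], [576, 1, 90], [576, -1, 90], [574, 7, 88], [574, 5, 89], [574, 3, 90], [574, 1, 88], [575, 0, 85]]
top 52 722 [566.9   2.9  57.5] ((542.2623901367188, -0.0140228271484375), (99.9723129272461, 85.80593872070312)
[... 1071 characters left out ...]
 90], [575, 3, 88], [577, 0, 90], [579, 0, 90], [581, 2, 88], [582, 0, 90], [584, -1, 91], [586, 1, 89], [588, 0, 90], [590, 0, 89], [592, 2, 88], [555, 3, 87], [556, 2, 88], [559, 5, 85], [560, 2, 87], [562, 1, 88], [564, 1, 88], [565, -1, 89]]
side 52 423 [563.7 -14.3  57.1] ((541.3528442382812, -1.5814323425292969), (99.3218765258789, 87.28996276855469), 7.064390659332275)
side 30 487 [551.4  -7.5  33.9] ((549.3372192382812, 1.3643074035644531), (82.31079864501953, 118.26385498046875), 84.17854309082031)
wing 0.79 248 [ 5.728e+02 -1.000e-01  7.970e+01]
fixture 0.94 2013 [560.9 -19.1  36. ]
((265.5576477050781, 206.71359252929688), (51.178802490234375, 60.4706916809082), 80.34010314941406)
```

View pics/c1.png

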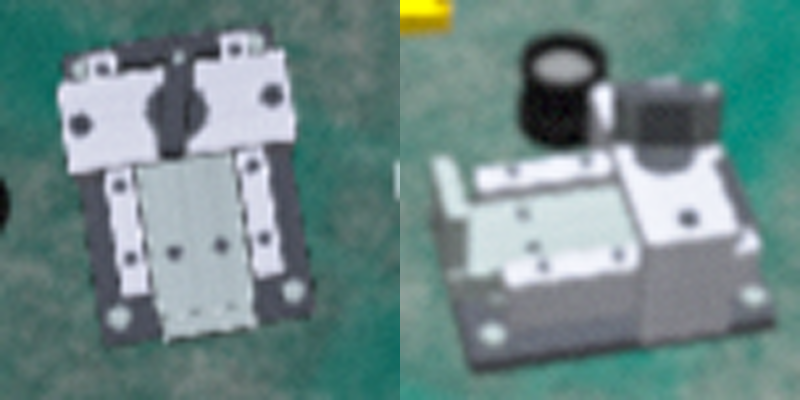

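>>> {"name": "servo_tool", "arguments": {"increments": [{"dp": [-0.022,-0.0252,0]},{"dp": [-0.022,-0.0252,0]},{"dp": [-0.022,-0.0252,0]},{"dp": [-0.022,-0.0252,0]},{"dp": [-0.022,-0.0252,0]},{"dp": [-0.022,-0.0252,0]},{"dp": [-0.022,-0.0252,0]},{"dp": [-0.022,-0.0252,0]},{"dp": [-0.022,-0.0252,0]},{"dp": [-0.022,-0.0252,0]},{"dp": [-0.022,-0.0252,0]},{"dp": [-0.022,-0.0252,0]},{"dp": [-0.022,-0.0252,0]},{"dp": [-0.022,-0.0252,0]},{"dp": [-0.022,-0.0252,0]},{"dp": [-0.022,-0.0252,0]},{"dp": [-0.022,-0.0252,0]},{"dp": [-0.022,-0.0252,0]},{"dp": [-0.022,-0.0252,0]},{"dp": [-0.022,-0.0252,0]}], "claw": 0, "force": 40}}

```text
schema error: expected keys dp, rotation
```

>>> {"name": "servo_tool", "arguments": {"increments": [{"dp": [-0.022,-0.0252,0],"rotation": [0,0,0]},{"dp": [-0.022,-0.0252,0],"rotation": [0,0,0]},{"dp": [-0.022,-0.0252,0],"rotation": [0,0,0]},{"dp": [-0.022,-0.0252,0],"rotation": [0,0,0]},{"dp": [-0.022,-0.0252,0],"rotation": [0,0,0]},{"dp": [-0.022,-0.0252,0],"rotation": [0,0,0]},{"dp": [-0.022,-0.0252,0],"rotation": [0,0,0]},{"dp": [-0.022,-0.0252,0],"rotation": [0,0,0]},{"dp": [-0.022,-0.0252,0],"rotation": [0,0,0]},{"dp": [-0.022,-0.0252,0],"rotation": [0,0,0]},{"dp": [-0.022,-0.0252,0],"rotation": [0,0,0]},{"dp": [-0.022,-0.0252,0],"rotation": [0,0,0]},{"dp": [-0.022,-0.0252,0],"rotation": [0,0,0]},{"dp": [-0.022,-0.0252,0],"rotation": [0,0,0]},{"dp": [-0.022,-0.0252,0],"rotation": [0,0,0]},{"dp": [-0.022,-0.0252,0],"rotation": [0,0,0]},{"dp": [-0.022,-0.0252,0],"rotation": [0,0,0]},{"dp": [-0.022,-0.0252,0],"rotation": [0,0,0]},{"dp": [-0.022,-0.0252,0],"rotation": [0,0,0]},{"dp": [-0.022,-0.0252,0],"rotation": [0,0,0]}], "claw": 0, "force": 40}}

```text
time: 2.67
ee_pos: [456.7, -13.8, 206.2]
tcp_rot: [[-0.957, 0.291, 0.001], [0.291, 0.957, -0.0], [-0.001, 0.0, -1.0]]
force: [0.2, 0.6, -0.0]
width: 0.3
finger_force: 0.0
```

>>> {"name": "servo_tool", "arguments": {"increments": [{"dp": [0,0,0],"rotation": [0,0,-0.105]},{"dp": [0,0,0],"rotation": [0,0,-0.105]},{"dp": [0,0,0.02],"rotation": [0,0,-0.105]},{"dp": [0,0,0.03],"rotation": [0,0,-0.105]},{"dp": [0,0,0.03],"rotation": [0,0,0]},{"dp": [0,0,0.03],"rotation": [0,0,0]},{"dp": [0,0,0.03],"rotation": [0,0,0]},{"dp": [0,0,0.02],"rotation": [0,0,0]},{"dp": [0,0,0.008],"rotation": [0,0,0]},{"dp": [0,0,0],"rotation": [0,0,0]},{"dp": [-0.01,0,0],"rotation": [0,0,0]}]}}

```text
time: 3.58
ee_pos: [464.5, -10.7, 37.9]
tcp_rot: [[-0.992, -0.124, -0.002], [-0.124, 0.992, 0.0], [0.002, 0.001, -1.0]]
force: [0.7, 0.4, 0.5]
width: -0.3
finger_force: 0.0
```

```bash
python3 - <<'E'
from h import *
s=st(); print(s["qpos"],np.round(s["tcp_rot"],3).tolist())
p,d=read_camera("side"); cv2.imwrite("pics/s2.png",cv2.resize(p[130:260,180:340],(800,600),interpolation=cv2.INTER_CUBIC))
E
```

```text
t 3.58 p [464.5 -10.7  37.9] F [0.7 0.4 0.5] M [0.068 0.019 0.059] w -0.3 ff 0.0
[-9.29058618e+00  8.92125790e+00 -3.26657560e+01  4.85558121e+01
 -8.34448435e-03 -1.64389470e+01] [[-0.992, -0.124, -0.002], [-0.124, 0.992, 0.0], [0.002, 0.001, -1.0]]
```

View pics/s2.png

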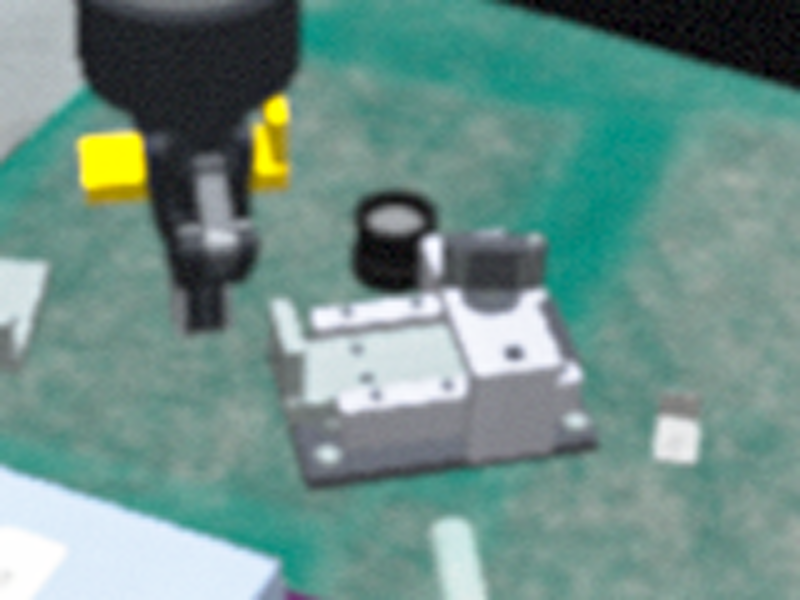

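>>> {"name": "servo_tool", "arguments": {"increments": [{"dp": [-0.005,0,0],"rotation": [0,0,0]},{"dp": [-0.005,0,0],"rotation": [0,0,0]},{"dp": [-0.004,0,0],"rotation": [0,0,0]},{"dp": [-0.003,0,0],"rotation": [0,0,0]},{"dp": [-0.003,0,0],"rotation": [0,0,0]},{"dp": [-0.003,0,0],"rotation": [0,0,0]},{"dp": [-0.003,0,0],"rotation": [0,0,0]}]}}

```text
time: 4.22
ee_pos: [492.1, -7.5, 37.9]
tcp_rot: [[-0.992, -0.125, -0.0], [-0.125, 0.992, -0.0], [0.0, 0.0, -1.0]]
force: [0.4, -0.4, -0.0]
width: 0.1
finger_force: 0.0
```

>>> {"name": "servo_tool", "arguments": {"increments": [{"dp": [-0.001,0,0],"rotation": [0,0,0]},{"dp": [-0.001,0,0],"rotation": [0,0,0]}]}}

```text
time: 4.38
ee_pos: [494.0, -7.3, 37.9]
tcp_rot: [[-0.992, -0.125, -0.0], [-0.125, 0.992, 0.0], [0.0, 0.0, -1.0]]
force: [-0.8, -0.6, 0.7]
width: -0.0
finger_force: 0.0
```

>>> {"name": "servo_tool", "arguments": {"increments": [{"dp": [-0.002,0,0],"rotation": [0,0,0]},{"dp": [-0.002,0,0],"rotation": [0,0,0]}]}}

```text
time: 4.55
ee_pos: [497.7, -6.8, 37.8]
tcp_rot: [[-0.992, -0.125, -0.0], [-0.125, 0.992, 0.0], [0.0, 0.0, -1.0]]
force: [-0.8, -0.8, 0.0]
width: 0.0
finger_force: 0.0
```

```bash
python3 - <<'E'
from h import *
st()
p,d=read_camera("side"); cv2.imwrite("pics/s3.png",cv2.resize(p[130:260,180:340],(800,600),interpolation=cv2.INTER_CUBIC))
E
```

```text
t 4.55 p [497.7  -6.8  37.8] F [-0.8 -0.8  0. ] M [-0.007 -0.06   0.019] w 0.0 ff 0.0
```

View pics/s3.png

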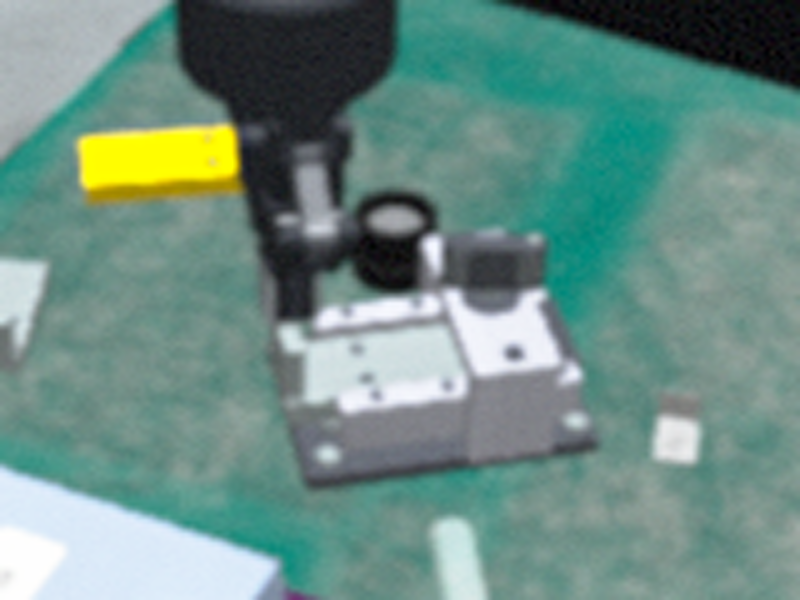

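```bash
python3 - <<'E'
from h import *
a=np.radians(7);c,s=np.cos(a),np.sin(a)
def F(x,y,z): return np.array([551+c*x-s*y,s*x+c*y,z],float)
i=camera_info("side");K=np.array(i["camera_matrix"]);R=np.array(i["R"]);t=np.array(i["t"]).ravel()
def pr(X):
    q=K@(R@X+t); q=q[:2]/q[2]; return np.round([(q[0]-180)*5,(q[1]-130)*600/130],0)
print("cam",-R.T@t)
print("tcp",pr(np.array([497.7,-6.8,37.8])), "tcp s2",pr(np.array([464.5,-10.7,37.9])))
for x in(-61,-53,-45):
  for y in(-16,16):
    for z in (30,58): print(x,y,z,pr(F(x,y,z)))
for cc in("top","side"):
    W=cloud(cc,np.load(f"{cc}_d.npy"));m=(W[...,0]<515)&(W[...,0]>470)&(abs(W[...,1])<40)&(W[...,2]>38)&(W[...,2]<80)
    Q=W[m]-[551,0,0];L=np.c_[Q[:,0]*c+Q[:,1]*s,-Q[:,0]*s+Q[:,1]*c,Q[:,2]]
    print(cc,len(L),np.percentile(L,[2,25,50,75,98],axis=0).round(1).tolist())
p,d=read_camera("side");W=cloud("side",d)
for uv in((300,250),(300,300),(295,340),(285,380)):
    u=int(180+uv[0]/5);v=int(130+uv[1]*130/600);print(uv,W[v,u].round(0))
E
```

```text
cam [ 464.24320855 -640.76091239  641.8303732 ]
tcp [291. 356.] tcp s2 [204. 366.]
-61 -16 30 [280. 398.]
-61 -16 58 [279. 348.]
-61 16 30 [265. 345.]
-61 16 58 [264. 296.]
-53 -16 30 [300. 395.]
-53 -16 58 [300. 346.]
-53 16 30 [285. 343.]
-53 16 58 [284. 293.]
-45 -16 30 [321. 392.]
-45 -16 58 [321. 343.]
-45 16 30 [305. 340.]
-45 16 58 [305. 291.]
top 76 [[-58.7, -14.5, 41.8], [-57.2, -7.1, 54.8], [-55.0, 0.8, 56.1], [-53.0, 9.0, 57.2], [-50.9, 15.7, 58.9]]
side 94 [[-59.5, -17.0, 38.8], [-58.8, -14.5, 47.7], [-56.7, -6.5, 55.0], [-54.5, 4.1, 56.4], [-52.0, 14.5, 58.0]]
(300, 250) [498. -67. 148.]
(300, 300) [501. -18.  79.]
(295, 340) [499. -14.  55.]
(285, 380) [495. -23.  41.]
```

>>> {"name": "servo_tool", "arguments": {"increments": [{"dp": [0.02,0,0],"rotation": [0,0,0]},{"dp": [0.02,0,0],"rotation": [0,0,0]},{"dp": [0,0,0],"rotation": [0,0,0]}]}}

```text
time: 4.9
ee_pos: [453.0, -11.4, 36.8]
tcp_rot: [[-0.992, -0.125, -0.006], [-0.125, 0.992, 0.001], [0.006, 0.001, -1.0]]
force: [-0.8, 1.1, 0.7]
width: 0.1
finger_force: 0.0
```

```bash
python3 - <<'E'
from h import *
s=st()
for cc in("side","top"):
    p,d=read_camera(cc);W=cloud(cc,d);d0=np.load(f"{cc}_d.npy")
    m=(d0-d>12)&(d>0)&(abs(W[...,0]-s["ee_pos"][0])<60)&(abs(W[...,1]-s["ee_pos"][1])<80)
    Q=W[m]; o=np.argsort(Q[:,2]); print(cc,len(Q)); print((Q[o]-[*s["ee_pos"][:2],0])[:40:2].round(0).astype(int).tolist())
    for z in range(30,110,8):
        k=Q[(Q[:,2]>=z)&(Q[:,2]<z+8)]
        if len(k)>2: print(z,len(k),(np.percentile(k,[5,95],axis=0)[:,:2]-s["ee_pos"][:2]).round(0).tolist())
    cv2.imwrite(f"pics/{cc}4.png",p[130:260,180:340] )
p=cv2.imread("pics/side4.png");cv2.imwrite("pics/s4.png",cv2.resize(p[20:100,10:90],(600,600),interpolation=cv2.INTER_NEAREST))
E
```

```text
t 4.9 p [453.  -11.4  36.8] F [-0.8  1.1  0.7] M [ 0.017  0.035 -0.007] w 0.1 ff 0.0
side 9330
[[1, -4, 60], [7, -5, 62], [-1, -7, 62], [-6, -9, 64], [9, -4, 64], [-8, -6, 65], [-10, -8, 67], [-10, -7, 68], [11, -4, 69], [3, -12, 69], [0, -12, 70], [-4, -13, 71], [-6, -13, 71], [-9, -8, 72], [9, -5, 72], [7, -13, 72], [-9, -7, 73], [5, -13, 73], [2, -11, 73], [-6, -14, 74]]
62 19 [[-10.0, -12.0], [11.0, -4.0]]
70 39 [[-9.0, -14.0], [11.0, -4.0]]
78 36 [[-9.0, -16.0], [10.0, -5.0]]
86 34 [[-10.0, -16.0], [8.0, -8.0]]
102 6 [[-13.0, -30.0], [12.0, 2.0]]
top 10881
[[47, 18, 446], [40, -33, 453], [50, 18, 455], [38, -33, 457], [41, -42, 460], [47, 15, 461], [46, 8, 461], [42, -14, 462], [40, -47, 462], [39, -28, 462], [53, 27, 463], [43, -6, 463], [52, 26, 464], [44, 4, 464], [42, -13, 464], [44, 2, 464], [52, 28, 465], [43, -4, 465], [43, -5, 465], [46, 11, 465]]
```

View pics/s4.png

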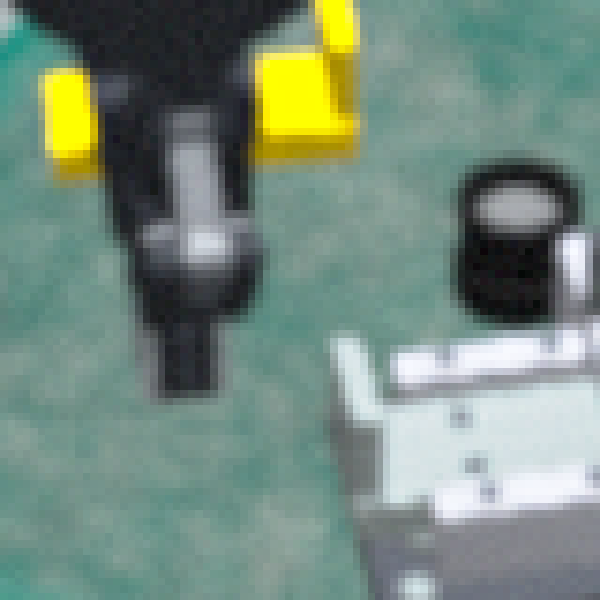

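>>> {"name": "servo_tool", "arguments": {"increments": [{"dp": [0,0,0.009],"rotation": [0,0,0]},{"dp": [0,0,0.009],"rotation": [0,0,0]},{"dp": [-0.01,0,0],"rotation": [0,0,0]},{"dp": [-0.01,0,0],"rotation": [0,0,0]},{"dp": [-0.004,0,0],"rotation": [0,0,0]},{"dp": [-0.003,0,0],"rotation": [0,0,0]},{"dp": [-0.003,0,0],"rotation": [0,0,0]},{"dp": [-0.003,0,0],"rotation": [0,0,0]}]}}

```text
time: 5.67
ee_pos: [490.6, -7.6, 19.8]
tcp_rot: [[-0.992, -0.125, -0.002], [-0.125, 0.992, -0.0], [0.002, 0.0, -1.0]]
force: [-1.5, -1.3, 1.0]
width: 0.2
finger_force: 1.1
```

>>> {"name": "servo_tool", "arguments": {"increments": [{"dp": [-0.002,0,0],"rotation": [0,0,0]},{"dp": [-0.002,0,0],"rotation": [0,0,0]},{"dp": [-0.002,0,0],"rotation": [0,0,0]}]}}

```text
time: 5.92
ee_pos: [496.8, -6.9, 19.9]
tcp_rot: [[-0.992, -0.125, -0.0], [-0.125, 0.992, 0.0], [0.0, 0.0, -1.0]]
force: [-1.0, -0.3, -0.0]
width: -0.1
finger_force: 0.7
```

>>> {"name": "servo_tool", "arguments": {"increments": [{"dp": [-0.001,0,0],"rotation": [0,0,0]},{"dp": [-0.001,0,0],"rotation": [0,0,0]}]}}

```text
time: 6.08
ee_pos: [498.7, -6.7, 19.9]
tcp_rot: [[-0.992, -0.125, -0.0], [-0.125, 0.992, -0.0], [0.0, -0.0, -1.0]]
force: [-3.4, -0.5, 1.4]
width: -0.2
finger_force: 2.2
```

```bash
python3 - <<'E'
from h import *
s=st()
p,d=read_camera("side")
cv2.imwrite("pics/s5.png",cv2.resize(p[150:240,200:320],(800,600),interpolation=cv2.INTER_CUBIC))
E
```

```text
t 6.08 p [498.7  -6.7  19.9] F [-3.4 -0.5  1.4] M [-0.091  0.882  0.024] w -0.2 ff 2.2
```

View pics/s5.png

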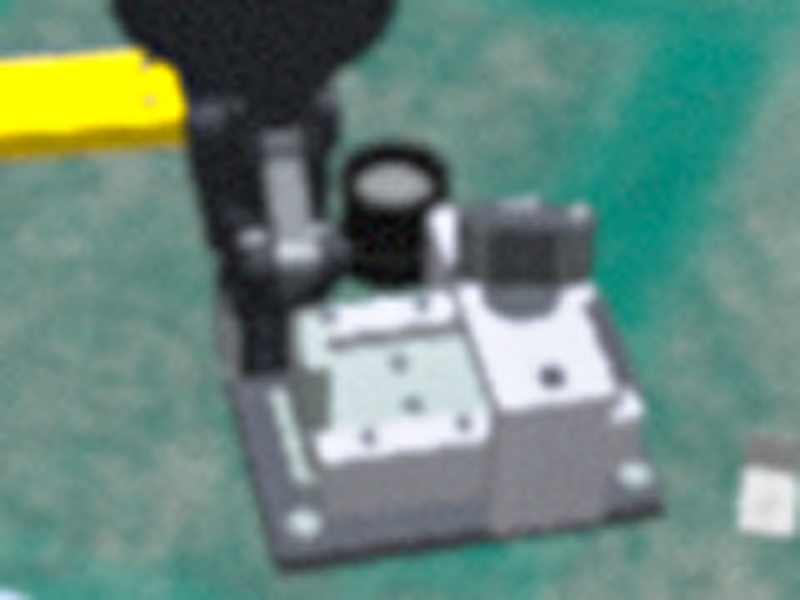

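>>> {"name": "servo_tool", "arguments": {"increments": [{"dp": [-0.001,0,0],"rotation": [0,0,0]},{"dp": [-0.001,0,0],"rotation": [0,0,0]}]}}

```text
time: 6.3
ee_pos: [498.6, -6.7, 19.8]
tcp_rot: [[-0.992, -0.125, -0.004], [-0.125, 0.992, -0.001], [0.004, -0.0, -1.0]]
force: [-7.7, -2.1, 5.1]
width: 0.1
finger_force: 3.9
```

>>> {"name": "servo_tool", "arguments": {"increments": [{"dp": [-0.001,0,0],"rotation": [0,0,0]},{"dp": [0,0,0],"rotation": [0,0,0]}]}}

```text
time: 6.47
ee_pos: [498.5, -6.6, 19.5]
tcp_rot: [[-0.992, -0.125, -0.006], [-0.125, 0.992, -0.001], [0.006, -0.0, -1.0]]
force: [-7.7, -2.0, 5.8]
width: 0.3
finger_force: 4.0
```

>>> {"name": "servo_tool", "arguments": {"increments": [{"dp": [0.01,0,0],"rotation": [0,0,0]},{"dp": [0.01,0,0],"rotation": [0,0,0]},{"dp": [0,0,-0.035],"rotation": [0,0,0]},{"dp": [0,0,-0.035],"rotation": [0,0,0]},{"dp": [0,0,-0.035],"rotation": [0,0,0]},{"dp": [-0.015,0,-0.025],"rotation": [0,0,0]},{"dp": [-0.03,0,0],"rotation": [0,0,0]},{"dp": [-0.03,0,0],"rotation": [0,0,0]},{"dp": [-0.02,0,0],"rotation": [0,0,0]},{"dp": [0,0,0],"rotation": [0,0,0]}]}}

```text
time: 7.3
ee_pos: [581.2, 3.1, 150.9]
tcp_rot: [[-0.992, -0.125, 0.007], [-0.125, 0.992, 0.0], [-0.007, -0.001, -1.0]]
force: [0.1, 0.8, -1.0]
width: 0.2
finger_force: 0.0
```

>>> {"name": "servo_tool", "arguments": {"increments": [{"dp": [0,0,0],"rotation": [0,0,-0.1164]},{"dp": [0,0,0],"rotation": [0,0,-0.1164]},{"dp": [0,0,0],"rotation": [0,0,-0.1164]},{"dp": [0,0,0],"rotation": [0,0,-0.1164]},{"dp": [0,0,0],"rotation": [0,0,-0.1164]},{"dp": [0,0,0],"rotation": [0,0,-0.1164]},{"dp": [0,0,0],"rotation": [0,0,-0.1164]},{"dp": [0,0,0],"rotation": [0,0,-0.1164]},{"dp": [0,0,0],"rotation": [0,0,-0.1164]},{"dp": [0,0,0],"rotation": [0,0,-0.1164]},{"dp": [0,0,0],"rotation": [0,0,-0.1164]},{"dp": [0,0,0],"rotation": [0,0,-0.1164]},{"dp": [0,0,0],"rotation": [0,0,-0.1164]},{"dp": [0,0,0],"rotation": [0,0,-0.1164]},{"dp": [0,0,0],"rotation": [0,0,-0.1164]},{"dp": [0,0,0],"rotation": [0,0,-0.1164]},{"dp": [0,0,0],"rotation": [0,0,-0.1164]},{"dp": [0,0,0],"rotation": [0,0,-0.1164]},{"dp": [0,0,0],"rotation": [0,0,-0.1164]},{"dp": [0,0,0],"rotation": [0,0,-0.1164]}], "claw": 0.6}}

```text
time: 8.97
ee_pos: [575.5, 3.0, 149.9]
tcp_rot: [[0.776, -0.631, 0.001], [-0.631, -0.776, 0.0], [0.0, -0.001, -1.0]]
force: [-0.1, 0.3, 0.5]
width: 51.1
finger_force: 0.0
```

>>> {"name": "servo_tool", "arguments": {"increments": [{"dp": [0,0,0],"rotation": [0,0,-0.1164]},{"dp": [0,0,0],"rotation": [0,0,-0.1164]},{"dp": [0,0,0],"rotation": [0,0,-0.1164]},{"dp": [0,0,0],"rotation": [0,0,-0.1164]},{"dp": [0,0,0],"rotation": [0,0,0]}]}}

```text
time: 9.38
ee_pos: [575.6, 3.0, 149.9]
tcp_rot: [[0.976, -0.219, 0.0], [-0.219, -0.976, 0.0], [0.0, -0.0, -1.0]]
force: [-0.4, 0.1, 0.6]
width: 51.1
finger_force: 0.0
```

```bash
python3 - <<'E'
from h import *
s=st();print(np.round(s["qpos"],1),np.round(s["tcp_rot"],3).tolist())
p,d=read_camera("side");np.save("s6.npy",d);W=cloud("side",d)
cv2.imwrite("pics/s6.png",cv2.resize(p[130:250,200:360],(800,600),interpolation=cv2.INTER_CUBIC))
m=(np.load("side_d.npy")-d>12)&(d>0)&(abs(W[...,0]-574)<60)&(abs(W[...,1])<80)
Q=W[m];Q=Q[np.argsort(Q[:,2])];print((Q[:40:3]-s["ee_pos"]).round(0).tolist())
for q in("carriage","tab"): print(q,[(round(r["p"],2),np.round(r["at"]).tolist()) for r in pinpoint(q,"side")])
L=W-[552.5,0,0];c,sn=np.cos(.1222),np.sin(.1222)
X=L[...,0]*c+L[...,1]*sn;Y=-L[...,0]*sn+L[...,1]*c;Z=W[...,2]
k=(X<-25)&(X>-75)&(abs(Y)<15)&(Z>50)&(Z<64);print("tabtop x",np.percentile(X[k],[3,50,97]),k.sum())
E
```

```text
t 9.38 p [575.6   3.  149.9] F [-0.4  0.1  0.6] M [-0.047  0.037 -0.04 ] w 51.1 ff 0.0
[  -6.1   12.9  -12.3   64.8    0.  -173.5] [[0.976, -0.219, 0.0], [-0.219, -0.976, 0.0], [0.0, -0.0, -1.0]]
[[-60.0, -23.0, -111.0], [-58.0, -22.0, -107.0], [-58.0, -22.0, -102.0], [-60.0, -20.0, -101.0], [-60.0, -22.0, -97.0], [-59.0, -7.0, -95.0], [-60.0, -22.0, -94.0], [-60.0, -20.0, -94.0], [-59.0, -15.0, -93.0], [-61.0, -13.0, -92.0], [-15.0, -30.0, 28.0], [-2.0, -31.0, 29.0], [-1.0, -33.0, 30.0], [-17.0, -30.0, 31.0]]
carriage [(0.75, [458.0, 168.0, -0.0]), (0.57, [556.0, -1.0, 10.0]), (0.54, [384.0, 67.0, -0.0])]
tab [(0.69, [513.0, 2.0, 40.0]), (0.68, [499.0, 170.0, 26.0]), (0.65, [380.0, 38.0, 20.0])]
tabtop x [-43.98268658 -40.68894676 -36.661557  ] 56
```

View pics/s6.png

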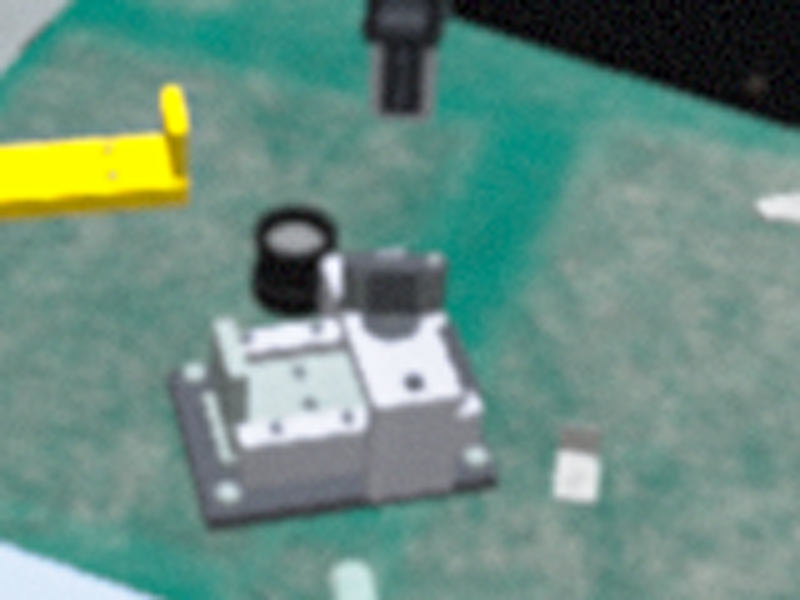

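>>> {"name": "servo_tool", "arguments": {"increments": [{"dp": [-0.0012,0,0.03],"rotation": [0,0,0]},{"dp": [0,0,0.03],"rotation": [0,0,0]},{"dp": [0,0,0.02],"rotation": [0,0,0]},{"dp": [0,0,0.01],"rotation": [0,0,0]},{"dp": [0,0,0.01],"rotation": [0,0,0]},{"dp": [0,0,0.008],"rotation": [0,0,0]},{"dp": [0,0,0],"rotation": [0,0,0]}]}}

```text
time: 10.12
ee_pos: [574.5, 3.3, 41.0]
tcp_rot: [[0.975, -0.222, -0.001], [-0.222, -0.975, 0.0], [-0.001, 0.0, -1.0]]
force: [-0.5, 0.4, 0.2]
width: 51.2
finger_force: 0.0
```

>>> {"name": "servo_tool", "arguments": {"increments": [{"dp": [0,0,0],"rotation": [0,0,0]},{"dp": [0,0,0],"rotation": [0,0,0]},{"dp": [0,0,0],"rotation": [0,0,0]},{"dp": [0,0,0],"rotation": [0,0,0]},{"dp": [0,0,0],"rotation": [0,0,0]},{"dp": [0,0,0],"rotation": [0,0,0]},{"dp": [0,0,0],"rotation": [0,0,0]},{"dp": [0,0,0],"rotation": [0,0,0]}], "claw": 0, "force": 40}}

```text
time: 10.78
ee_pos: [576.5, 3.7, 43.2]
tcp_rot: [[0.975, -0.221, 0.003], [-0.221, -0.975, 0.001], [0.003, -0.001, -1.0]]
force: [0.0, 2.9, 5.3]
width: 9.1
finger_force: 44.0
```

```bash
python3 - <<'E'
from h import *
s=st();print(np.round(s["qpos"],1),np.round(s["tcp_rot"],3).tolist(),np.round(s["joint_efforts"],2))
p,d=read_camera("side")
cv2.imwrite("pics/s7.png",cv2.resize(p[130:250,200:360],(800,600),interpolation=cv2.INTER_CUBIC))
E
```

```text
t 10.78 p [576.5   3.7  43.2] F [0.  2.9 5.3] M [ 0.503 -0.066  0.043] w 9.1 ff 44.0
[-6.100e+00  1.850e+01 -1.900e+01  5.230e+01  1.000e-01 -1.733e+02] [[0.975, -0.221, 0.003], [-0.221, -0.975, 0.001], [0.003, -0.001, -1.0]] [ -1.33 -39.03  22.54   0.    -0.63   0.06]
```

View pics/s7.png

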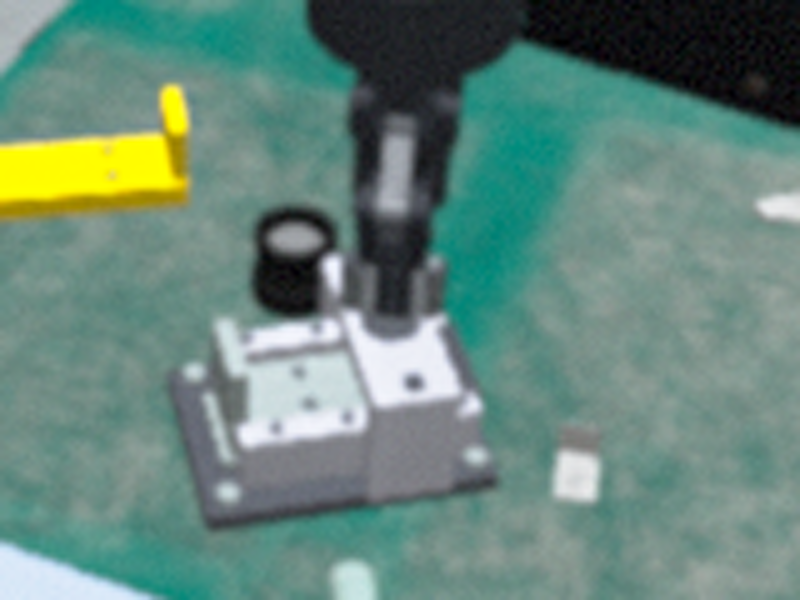

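>>> {"name": "servo_tool", "arguments": {"increments": [{"dp": [0,0,-0.002],"rotation": [0,0,0]},{"dp": [0,0,0],"rotation": [0,0,0.04]},{"dp": [0,0,0],"rotation": [0,0,0.04]},{"dp": [0,0,0],"rotation": [0,0,0.04]},{"dp": [0,0,0],"rotation": [0,0,0.04]},{"dp": [0,0,0],"rotation": [0,0,0.04]}], "force": 25}}

```text
time: 11.33
ee_pos: [576.3, 3.4, 43.3]
tcp_rot: [[0.911, -0.412, 0.002], [-0.412, -0.911, 0.0], [0.002, -0.001, -1.0]]
force: [4.1, 1.2, -4.8]
width: 8.7
finger_force: 42.5
```

```bash
cat >> h.py <<'E'
def q():
    s=env.observe();R=np.array(s["tcp_rot"]);y=np.degrees(np.arctan2(R[1,0],R[0,0]))
    print("t",round(s["time"],2),"yaw",round(y,2),"p",np.round(s["ee_pos"],1),"F",np.round(s["force"],1),"M",np.round(s["moment"],3),"tau",np.round(np.array(s["joint_efforts"])[[0,5]],2),"w",round(s["width"],1),"ff",round(float(s["finger_force"]),1),"j6",round(s["qpos"][5],1))
E
python3 -c "from h import *;q()"
```

```text
t 11.33 yaw -24.33 p [576.3   3.4  43.3] F [ 4.1  1.2 -4.8] M [ 0.235 -0.981  0.061] tau [-0.8  -0.24] w 8.7 ff 42.5 j6 -161.8
```

>>> {"name": "servo_tool", "arguments": {"increments": [{"dp": [0,0,0],"rotation": [0,0,0.03]},{"dp": [0,0,0],"rotation": [0,0,0.03]},{"dp": [0,0,0],"rotation": [0,0,0.03]},{"dp": [0,0,0],"rotation": [0,0,0.03]},{"dp": [0,0,0],"rotation": [0,0,0.03]}]}}

```text
time: 11.75
ee_pos: [576.2, 3.2, 43.3]
tcp_rot: [[0.84, -0.543, 0.002], [-0.543, -0.84, -0.0], [0.002, -0.001, -1.0]]
force: [4.8, -0.2, -4.9]
width: 8.6
finger_force: 42.5
```

```bash
python3 -c "from h import *;q()"
```

```text
t 11.75 yaw -32.9 p [576.2   3.2  43.3] F [ 4.8 -0.2 -4.9] M [ 0.105 -0.947  0.096] tau [-0.54 -0.16] w 8.6 ff 42.5 j6 -153.2
```

>>> {"name": "servo_tool", "arguments": {"increments": [{"dp": [0,0,0.001],"rotation": [0,0,0.03]},{"dp": [0,0,0.001],"rotation": [0,0,0.03]},{"dp": [0,0,0],"rotation": [0,0,0.03]}], "claw": 0, "force": 25}}

```text
time: 12.0
ee_pos: [576.2, 3.0, 43.2]
tcp_rot: [[0.787, -0.616, 0.002], [-0.616, -0.787, -0.001], [0.002, -0.001, -1.0]]
force: [-0.6, 2.1, 7.4]
width: 9.3
finger_force: 44.1
```

```bash
python3 -c "from h import *;q()"
```

```text
t 12.0 yaw -38.05 p [576.2   3.   43.2] F [-0.6  2.1  7.4] M [0.18  0.065 0.111] tau [-0.59 -0.15] w 9.3 ff 44.1 j6 -148.1
```

>>> {"name": "servo_tool", "arguments": {"increments": [{"dp": [0,0,-0.001],"rotation": [0,0,0.03]},{"dp": [0,0,0],"rotation": [0,0,0.03]},{"dp": [0,0,0],"rotation": [0,0,0.03]}]}}

```text
time: 12.25
ee_pos: [576.1, 3.0, 43.3]
tcp_rot: [[0.729, -0.685, 0.002], [-0.685, -0.729, -0.001], [0.002, -0.001, -1.0]]
force: [1.4, 0.3, 0.7]
width: 9.0
finger_force: 43.4
```

```bash
python3 -c "from h import *;q()"
```

```text
t 12.25 yaw -43.21 p [576.1   3.   43.3] F [1.4 0.3 0.7] M [ 0.103 -0.369  0.086] tau [-0.34 -0.16] w 9.0 ff 43.4 j6 -142.9
```

>>> {"name": "servo_tool", "arguments": {"increments": [{"dp": [0,0,0],"rotation": [0,0,0.035]},{"dp": [0,0,0],"rotation": [0,0,0.035]},{"dp": [0,0,0],"rotation": [0,0,0.035]}]}}

```text
time: 12.5
ee_pos: [576.0, 2.8, 43.3]
tcp_rot: [[0.653, -0.758, 0.002], [-0.758, -0.653, -0.001], [0.002, -0.001, -1.0]]
force: [1.7, 0.2, 1.6]
width: 8.7
finger_force: 43.4
```

```bash
python3 -c "from h import *;q()"
```

```text
t 12.5 yaw -49.25 p [576.    2.8  43.3] F [1.7 0.2 1.6] M [ 0.001 -0.368  0.041] tau [-0.18 -0.19] w 8.7 ff 43.4 j6 -136.9
```

>>> {"name": "servo_tool", "arguments": {"increments": [{"dp": [0,0,0],"rotation": [0,0,0.035]},{"dp": [0,0,0],"rotation": [0,0,0.035]},{"dp": [0,0,0],"rotation": [0,0,0.035]}]}}

```text
time: 12.75
ee_pos: [575.8, 2.7, 43.3]
tcp_rot: [[0.57, -0.822, 0.001], [-0.822, -0.57, -0.001], [0.002, -0.0, -1.0]]
force: [1.0, -0.6, 1.3]
width: 9.2
finger_force: 43.4
```

```bash
python3 -c "from h import *;q()"
```

```text
t 12.75 yaw -55.27 p [575.8   2.7  43.3] F [ 1.  -0.6  1.3] M [ 0.02  -0.289  0.099] tau [-0.05 -0.19] w 9.2 ff 43.4 j6 -130.9
```

>>> {"name": "servo_tool", "arguments": {"increments": [{"dp": [0,0,0],"rotation": [0,0,0.04]},{"dp": [0,0,0],"rotation": [0,0,0.04]},{"dp": [0,0,0],"rotation": [0,0,0.04]}]}}

```text
time: 13.0
ee_pos: [575.7, 2.6, 43.3]
tcp_rot: [[0.467, -0.884, 0.001], [-0.884, -0.467, -0.002], [0.002, -0.0, -1.0]]
force: [1.4, 0.5, 1.5]
width: 9.3
finger_force: 43.4
```

```bash
python3 -c "from h import *;q()"
```

```text
t 13.0 yaw -62.16 p [575.7   2.6  43.3] F [1.4 0.5 1.5] M [-0.066 -0.19   0.078] tau [ 0.09 -0.23] w 9.3 ff 43.4 j6 -124.0
```

>>> {"name": "servo_tool", "arguments": {"increments": [{"dp": [0,0,0],"rotation": [0,0,0.04]},{"dp": [0,0,0],"rotation": [0,0,0.04]},{"dp": [0,0,0],"rotation": [0,0,0.04]}]}}

```text
time: 13.25
ee_pos: [575.5, 2.5, 43.3]
tcp_rot: [[0.358, -0.934, 0.001], [-0.934, -0.358, -0.002], [0.002, -0.0, -1.0]]
force: [0.3, -0.9, 2.2]
width: 9.1
finger_force: 43.5
```

```bash
python3 -c "from h import *;q()"
```

```text
t 13.25 yaw -69.04 p [575.5   2.5  43.3] F [ 0.3 -0.9  2.2] M [-0.11  -0.155  0.055] tau [ 0.19 -0.23] w 9.1 ff 43.5 j6 -117.1
```

>>> {"name": "servo_tool", "arguments": {"increments": [{"dp": [0,0,0],"rotation": [0,0,0.04]},{"dp": [0,0,0],"rotation": [0,0,0.04]},{"dp": [0,0,0],"rotation": [0,0,0.04]}]}}

```text
time: 13.5
ee_pos: [575.3, 2.5, 43.3]
tcp_rot: [[0.243, -0.97, 0.0], [-0.97, -0.243, -0.002], [0.002, -0.0, -1.0]]
force: [-0.3, -0.8, 2.0]
width: 9.0
finger_force: 43.5
```

```bash
python3 -c "from h import *;q()"
```

```text
t 13.5 yaw -75.92 p [575.3   2.5  43.3] F [-0.3 -0.8  2. ] M [-0.159 -0.041  0.092] tau [ 0.27 -0.23] w 9.0 ff 43.5 j6 -110.2
```

>>> {"name": "servo_tool", "arguments": {"increments": [{"dp": [0,0,0],"rotation": [0,0,0.04]},{"dp": [0,0,0],"rotation": [0,0,0.04]},{"dp": [0,0,0],"rotation": [0,0,0.04]}]}}

```text
time: 13.75
ee_pos: [575.2, 2.5, 43.3]
tcp_rot: [[0.125, -0.992, 0.0], [-0.992, -0.125, -0.002], [0.002, 0.0, -1.0]]
force: [-0.1, -0.8, 2.7]
width: 9.1
finger_force: 43.6
```

```bash
python3 -c "from h import *;q()"
```

```text
t 13.75 yaw -82.8 p [575.2   2.5  43.3] F [-0.1 -0.8  2.7] M [-0.176  0.053  0.039] tau [ 0.32 -0.23] w 9.1 ff 43.6 j6 -103.3
```

>>> {"name": "servo_tool", "arguments": {"increments": [{"dp": [0,0,0],"rotation": [0,0,0.04]},{"dp": [0,0,0],"rotation": [0,0,0.04]},{"dp": [0,0,0],"rotation": [0,0,0.04]}]}}

```text
time: 14.0
ee_pos: [575.0, 2.4, 43.3]
tcp_rot: [[0.006, -1.0, -0.0], [-1.0, -0.006, -0.002], [0.002, 0.0, -1.0]]
force: [-1.1, -0.6, 3.9]
width: 9.0
finger_force: 43.7
```

```bash
python3 -c "from h import *;q()"
```

```text
t 14.0 yaw -89.67 p [575.    2.4  43.3] F [-1.1 -0.6  3.9] M [-0.198  0.088  0.069] tau [ 0.33 -0.23] w 9.0 ff 43.7 j6 -96.5
```

>>> {"name": "servo_tool", "arguments": {"increments": [{"dp": [0,0,0],"rotation": [0,0,0.04]},{"dp": [0,0,0],"rotation": [0,0,0.04]},{"dp": [0,0,0],"rotation": [0,0,0.04]}]}}

```text
time: 14.25
ee_pos: [574.8, 2.4, 43.3]
tcp_rot: [[-0.114, -0.993, -0.0], [-0.993, 0.114, -0.002], [0.002, 0.0, -1.0]]
force: [-0.3, -1.2, 3.5]
width: 9.5
finger_force: 43.7
```

```bash
python3 -c "from h import *;q()"
```

```text
t 14.25 yaw -96.55 p [574.8   2.4  43.3] F [-0.3 -1.2  3.5] M [-0.162  0.112  0.057] tau [ 0.32 -0.23] w 9.5 ff 43.7 j6 -89.6
```

>>> {"name": "servo_tool", "arguments": {"increments": [{"dp": [0,0,0],"rotation": [0,0,0.04]},{"dp": [0,0,0],"rotation": [0,0,0.04]},{"dp": [0,0,0],"rotation": [0,0,0.04]}]}}

```text
time: 14.5
ee_pos: [574.6, 2.5, 43.2]
tcp_rot: [[-0.232, -0.973, -0.001], [-0.973, 0.232, -0.002], [0.002, 0.0, -1.0]]
force: [-1.0, -0.6, 4.0]
width: 8.8
finger_force: 43.8
```

```bash
python3 -c "from h import *;q()"
```

```text
t 14.5 yaw -103.42 p [574.6   2.5  43.2] F [-1.  -0.6  4. ] M [-0.169  0.246  0.034] tau [ 0.28 -0.23] w 8.8 ff 43.8 j6 -82.7
```

>>> {"name": "servo_tool", "arguments": {"increments": [{"dp": [0,0,0],"rotation": [0,0,0.04]},{"dp": [0,0,0],"rotation": [0,0,0.04]},{"dp": [0,0,0],"rotation": [0,0,0.04]}]}}

```text
time: 14.75
ee_pos: [574.5, 2.5, 43.3]
tcp_rot: [[-0.347, -0.938, -0.001], [-0.938, 0.347, -0.002], [0.002, 0.0, -1.0]]
force: [-1.0, -1.3, 4.6]
width: 9.0
finger_force: 43.8
```

```bash
python3 -c "from h import *;q()"
```

```text
t 14.75 yaw -110.3 p [574.5   2.5  43.3] F [-1.  -1.3  4.6] M [-0.156  0.337  0.091] tau [ 0.22 -0.23] w 9.0 ff 43.8 j6 -75.8
```

>>> {"name": "servo_tool", "arguments": {"increments": [{"dp": [0,0,0],"rotation": [0,0,0.04]},{"dp": [0,0,0],"rotation": [0,0,0.04]},{"dp": [0,0,0],"rotation": [0,0,0.04]}]}}

```text
time: 15.0
ee_pos: [574.2, 2.6, 43.2]
tcp_rot: [[-0.457, -0.89, -0.002], [-0.89, 0.457, -0.002], [0.002, 0.001, -1.0]]
force: [-0.5, -0.3, 5.2]
width: 9.2
finger_force: 43.9
```

```bash
python3 -c "from h import *;q()"
```

```text
t 15.0 yaw -117.17 p [574.2   2.6  43.2] F [-0.5 -0.3  5.2] M [-0.073  0.362  0.073] tau [ 0.12 -0.23] w 9.2 ff 43.9 j6 -69.0
```

>>> {"name": "servo_tool", "arguments": {"increments": [{"dp": [0,0,0],"rotation": [0,0,0.04]},{"dp": [0,0,0],"rotation": [0,0,0.04]},{"dp": [0,0,0],"rotation": [0,0,0.04]}]}}

```text
time: 15.25
ee_pos: [574.1, 2.7, 43.3]
tcp_rot: [[-0.56, -0.829, -0.002], [-0.829, 0.56, -0.002], [0.002, 0.001, -1.0]]
force: [-1.0, -0.2, 5.3]
width: 8.7
finger_force: 43.9
```

```bash
python3 -c "from h import *;q()"
```

```text
t 15.25 yaw -124.04 p [574.1   2.7  43.3] F [-1.  -0.2  5.3] M [-0.073  0.364  0.111] tau [-0.   -0.23] w 8.7 ff 43.9 j6 -62.1
```

>>> {"name": "servo_tool", "arguments": {"increments": [{"dp": [0,0,-0.001],"rotation": [0,0,0.04]},{"dp": [0,0,0],"rotation": [0,0,0.04]},{"dp": [0,0,0],"rotation": [0,0,0.04]}]}}

```text
time: 15.5
ee_pos: [573.9, 2.8, 43.3]
tcp_rot: [[-0.655, -0.756, -0.002], [-0.756, 0.655, -0.001], [0.002, 0.001, -1.0]]
force: [-0.1, 0.8, 0.1]
width: 9.4
finger_force: 43.2
```

```bash
python3 -c "from h import *;q()"
```

```text
t 15.5 yaw -130.92 p [573.9   2.8  43.3] F [-0.1  0.8  0.1] M [-0.033  0.068  0.085] tau [-0.06 -0.23] w 9.4 ff 43.2 j6 -55.2
```

>>> {"name": "servo_tool", "arguments": {"increments": [{"dp": [0,0,0],"rotation": [0,0,0.04]},{"dp": [0,0,0],"rotation": [0,0,0.04]},{"dp": [0,0,0],"rotation": [0,0,0.04]}]}}

```text
time: 15.75
ee_pos: [573.8, 2.9, 43.3]
tcp_rot: [[-0.741, -0.672, -0.003], [-0.672, 0.741, -0.001], [0.003, 0.001, -1.0]]
force: [-0.8, 0.9, -0.1]
width: 9.3
finger_force: 43.3
```

```bash
python3 -c "from h import *;q()"
```

```text
t 15.75 yaw -137.78 p [573.8   2.9  43.3] F [-0.8  0.9 -0.1] M [0.001 0.084 0.175] tau [-0.27 -0.17] w 9.3 ff 43.3 j6 -48.3
```

>>> {"name": "servo_tool", "arguments": {"increments": [{"dp": [0,0,0],"rotation": [0,0,0.01]},{"dp": [0,0,0],"rotation": [0,0,0.0]}]}}

```text
time: 15.92
ee_pos: [573.8, 3.0, 43.3]
tcp_rot: [[-0.746, -0.666, -0.002], [-0.666, 0.746, -0.001], [0.002, 0.001, -1.0]]
force: [-1.3, -0.2, -0.1]
width: 9.0
finger_force: 43.1
```

```bash
python3 -c "from h import *;q()"
```

```text
t 15.92 yaw -138.23 p [573.8   3.   43.3] F [-1.3 -0.2 -0.1] M [-0.127  0.313  0.059] tau [0.22 0.12] w 9.0 ff 43.1 j6 -47.9
```

>>> {"name": "servo_tool", "arguments": {"increments": [{"dp": [0,0,0],"rotation": [0,0,0.02]},{"dp": [0,0,0],"rotation": [0,0,0.02]}]}}

```text
time: 16.08
ee_pos: [573.8, 3.0, 43.3]
tcp_rot: [[-0.773, -0.635, -0.002], [-0.635, 0.773, -0.001], [0.002, 0.001, -1.0]]
force: [-2.6, -2.1, -0.7]
width: 9.1
finger_force: 43.2
```

```bash
python3 -c "from h import *;q()"
```

```text
t 16.08 yaw -140.61 p [573.8   3.   43.3] F [-2.6 -2.1 -0.7] M [-0.199  0.468  0.192] tau [ 0.4 -0. ] w 9.1 ff 43.2 j6 -45.5
```

>>> {"name": "servo_tool", "arguments": {"increments": [{"dp": [0,0,0],"rotation": [0,0,0.015]},{"dp": [0,0,0],"rotation": [0,0,0.015]}]}}

```text
time: 16.25
ee_pos: [573.7, 3.0, 43.3]
tcp_rot: [[-0.792, -0.611, -0.003], [-0.611, 0.792, -0.001], [0.002, 0.001, -1.0]]
force: [-3.4, -2.0, -0.7]
width: 9.0
finger_force: 43.2
```

```bash
python3 -c "from h import *;q()"
```

```text
t 16.25 yaw -142.33 p [573.7   3.   43.3] F [-3.4 -2.  -0.7] M [-0.41   0.698  0.199] tau [0.67 0.08] w 9.0 ff 43.2 j6 -43.8
```

>>> {"name": "servo_tool", "arguments": {"increments": [{"dp": [0,0,0],"rotation": [0,0,0.015]},{"dp": [0,0,0],"rotation": [0,0,0.01]}]}}

```text
time: 16.42
ee_pos: [573.7, 3.1, 43.3]
tcp_rot: [[-0.807, -0.591, -0.003], [-0.591, 0.807, -0.001], [0.002, 0.001, -1.0]]
force: [-4.1, -2.5, -0.9]
width: 9.4
finger_force: 43.2
```

```bash
python3 -c "from h import *;q()"
```

```text
t 16.42 yaw -143.76 p [573.7   3.1  43.3] F [-4.1 -2.5 -0.9] M [-0.454  0.851  0.168] tau [0.91 0.16] w 9.4 ff 43.2 j6 -42.4
```

```bash
cat >> h.py <<'E'
def avg(n=8):
    A=[]
    for _ in range(n):
        read_camera("top"); s=env.observe(); A.append([s["moment"][2],s["joint_efforts"][5],*s["force"]])
    A=np.array(A);print("avg Mz,tau6,F",A.mean(0).round(3),"sd",A.std(0).round(3)[:2])
E
python3 -c "from h import *;avg();q()"
```

```text
avg Mz,tau6,F [ 0.135  0.14  -4.909 -2.173 -2.353] sd [0.018 0.028]
t 16.82 yaw -143.7 p [573.7   3.1  43.3] F [-5.2 -2.1 -2.1] M [-0.485  0.935  0.144] tau [1.15 0.12] w 9.3 ff 42.9 j6 -42.4
```

>>> {"name": "servo_tool", "arguments": {"increments": [{"dp": [0,0,0],"rotation": [0,0,0.015]},{"dp": [0,0,0],"rotation": [0,0,0.015]}]}}

```text
time: 16.98
ee_pos: [573.7, 3.1, 43.3]
tcp_rot: [[-0.824, -0.567, -0.003], [-0.567, 0.824, -0.001], [0.002, 0.001, -1.0]]
force: [-5.2, -1.8, -1.7]
width: 9.2
finger_force: 43.2
```

```bash
python3 -c "from h import *;q();avg(6);q()"
```

```text
t 16.98 yaw -145.44 p [573.7   3.1  43.3] F [-5.2 -1.8 -1.7] M [-0.513  1.003  0.253] tau [1.   0.11] w 9.2 ff 43.2 j6 -40.7
avg Mz,tau6,F [ 0.126  0.169 -4.705 -1.927 -1.756] sd [0.029 0.035]
t 17.28 yaw -145.42 p [573.7   3.1  43.3] F [-4.8 -1.9 -1.7] M [-0.529  1.066  0.107] tau [1.09 0.14] w 9.0 ff 43.0 j6 -40.7
```

>>> {"name": "servo_tool", "arguments": {"increments": [{"dp": [0,0,0],"rotation": [0,0,0.015]},{"dp": [0,0,0],"rotation": [0,0,0.015]}]}}

```text
time: 17.45
ee_pos: [573.7, 3.2, 43.3]
tcp_rot: [[-0.84, -0.542, -0.003], [-0.542, 0.84, -0.0], [0.002, 0.001, -1.0]]
force: [-4.8, -2.0, -2.3]
width: 9.1
finger_force: 43.3
```

```bash
python3 -c "from h import *;q();avg(6);q()"
```

```text
t 17.45 yaw -147.16 p [573.7   3.2  43.3] F [-4.8 -2.  -2.3] M [-0.529  0.936  0.225] tau [0.94 0.13] w 9.1 ff 43.3 j6 -39.0
avg Mz,tau6,F [ 0.158  0.192 -4.757 -1.896 -1.789] sd [0.038 0.034]
t 17.75 yaw -147.13 p [573.7   3.2  43.3] F [-4.5 -2.7 -2. ] M [-0.457  0.98   0.167] tau [1.03 0.17] w 9.2 ff 43.0 j6 -39.0
```

>>> {"name": "servo_tool", "arguments": {"increments": [{"dp": [0,0,0],"rotation": [0,0,0.015]},{"dp": [0,0,0],"rotation": [0,0,0.015]}]}}

```text
time: 17.92
ee_pos: [573.7, 3.2, 43.3]
tcp_rot: [[-0.856, -0.517, -0.003], [-0.517, 0.856, -0.0], [0.002, 0.001, -1.0]]
force: [-4.4, -1.3, -1.0]
width: 9.1
finger_force: 43.4
```

```bash
python3 -c "from h import *;q();avg(6);q()"
```

```text
t 17.92 yaw -148.87 p [573.7   3.2  43.3] F [-4.4 -1.3 -1. ] M [-0.465  1.007  0.225] tau [0.87 0.16] w 9.1 ff 43.4 j6 -37.2
avg Mz,tau6,F [ 0.208  0.216 -4.642 -2.411 -1.775] sd [0.042 0.034]
t 18.22 yaw -148.84 p [573.7   3.2  43.3] F [-4.7 -1.8 -1.8] M [-0.479  1.049  0.223] tau [0.96 0.19] w 9.0 ff 43.1 j6 -37.3
```

>>> {"name": "servo_tool", "arguments": {"increments": [{"dp": [0,0,0],"rotation": [0,0,-0.04]},{"dp": [0,0,0],"rotation": [0,0,-0.06]},{"dp": [0,0,0],"rotation": [0,0,-0.1]},{"dp": [0,0,0],"rotation": [0,0,-0.1]},{"dp": [0,0,0],"rotation": [0,0,-0.1]},{"dp": [0,0,0],"rotation": [0,0,-0.1]},{"dp": [0,0,0],"rotation": [0,0,-0.1]},{"dp": [0,0,0],"rotation": [0,0,-0.1]},{"dp": [0,0,0],"rotation": [0,0,-0.1]},{"dp": [0,0,0],"rotation": [0,0,-0.1]},{"dp": [0,0,0],"rotation": [0,0,-0.1]},{"dp": [0,0,0],"rotation": [0,0,-0.1]},{"dp": [0,0,0],"rotation": [0,0,-0.1]},{"dp": [0,0,0],"rotation": [0,0,-0.1]},{"dp": [0,0,0],"rotation": [0,0,-0.1]},{"dp": [0,0,0],"rotation": [0,0,-0.1]},{"dp": [0,0,0],"rotation": [0,0,-0.07]},{"dp": [0,0,0],"rotation": [0,0,-0.03]},{"dp": [0,0,0],"rotation": [0,0,0]}]}}

```text
time: 19.8
ee_pos: [575.8, 2.8, 43.4]
tcp_rot: [[0.542, -0.84, 0.001], [-0.84, -0.542, -0.001], [0.001, -0.001, -1.0]]
force: [-0.1, -2.8, -7.7]
width: 9.2
finger_force: 42.1
```

```bash
python3 -c "from h import *;q();avg(4)"
```

```text
t 19.8 yaw -57.19 p [575.8   2.8  43.4] F [-0.1 -2.8 -7.7] M [-0.741 -0.03   0.109] tau [ 1.74 -0.09] w 9.2 ff 42.1 j6 -128.9
avg Mz,tau6,F [ 0.051  0.05   1.225 -3.746 -9.562] sd [0.023 0.014]
```

>>> {"name": "servo_tool", "arguments": {"increments": [{"dp": [0,0,0],"rotation": [0,0,0]},{"dp": [0,0,0],"rotation": [0,0,0]},{"dp": [0,0,0],"rotation": [0,0,0]},{"dp": [0,0,0],"rotation": [0,0,0]},{"dp": [0,0,0],"rotation": [0,0,0]},{"dp": [0,0,0],"rotation": [0,0,0]},{"dp": [0,0,-0.02],"rotation": [0,0,0]},{"dp": [0,0,-0.03],"rotation": [0,0,0]},{"dp": [0,0,-0.04],"rotation": [0,0,0]},{"dp": [0,0,-0.04],"rotation": [0,0,0]},{"dp": [0,0,0],"rotation": [0,0,0]}], "claw": 0.6}}

```text
time: 20.92
ee_pos: [581.2, 2.9, 183.4]
tcp_rot: [[0.542, -0.84, 0.016], [-0.84, -0.542, -0.001], [0.01, -0.013, -1.0]]
force: [1.6, -0.8, 1.8]
width: 51.2
finger_force: 0.0
```

```bash
python3 - <<'E'
from h import *
q()
p,d=read_camera("side");W=cloud("side",d)
k=(abs(W[...,0]-574)<35)&(abs(W[...,1]-3)<35)&(W[...,2]>84)&(W[...,2]<95)
print("wing",cv2.minAreaRect(W[k][:,:2].astype(np.float32)),k.sum())
L=W-[552.5,0,0];c,sn=np.cos(.1222),np.sin(.1222)
X=L[...,0]*c+L[...,1]*sn;Y=-L[...,0]*sn+L[...,1]*c;Z=W[...,2]
k=(X<-25)&(X>-75)&(abs(Y)<15)&(Z>50)&(Z<64);print("tabtop x",np.percentile(X[k],[3,50,97]),k.sum())
cv2.imwrite("pics/s8.png",cv2.resize(p[100:250,180:380],(800,600),interpolation=cv2.INTER_CUBIC))
E
```

```text
t 20.92 yaw -57.16 p [581.2   2.9 183.4] F [ 1.6 -0.8  1.8] M [-0.004 -0.082 -0.011] tau [0.2 0. ] w 51.2 ff 0.0 j6 -128.9
wing ((573.0422973632812, 2.5750293731689453), (11.095921516418457, 39.99714660644531), 32.35346221923828) 96
tabtop x [-44.03620276 -40.89684746 -36.44342955] 55
```

View pics/s8.png

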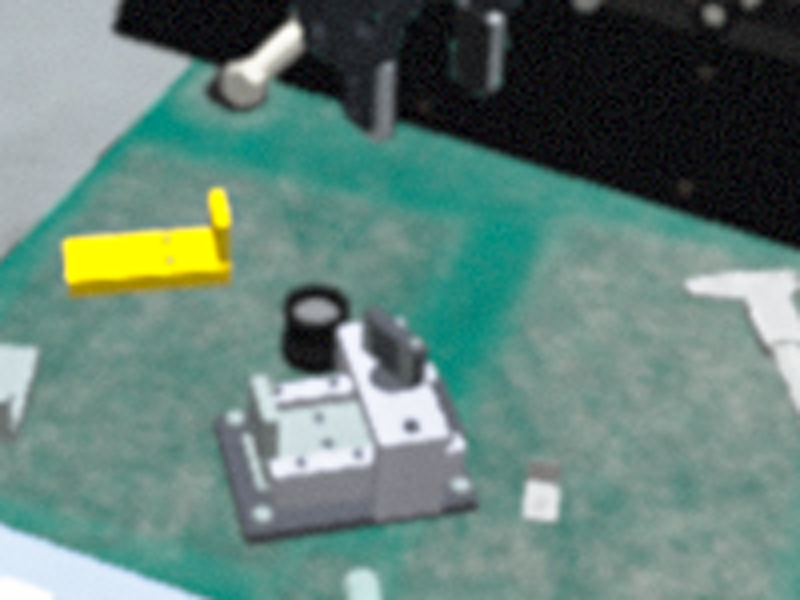

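The picture shows the wing free at about -58° (crop pixel 395,345), the gripper clear above it, the tab at the home position (265,420), and the loupe, vial and bracket where they were.

```bash
python3 -c "from h import *;print(env.close_job())"
```

```text
the job is handed in; nothing more can be done
None
```

The job is handed in, with no verdict returned: by my measurements the carriage is home, the screw was bottomed at roughly 0.15 N m above free running and backed off about 90°, and the gripper is clear with the loose things apparently where they were.

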